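# Square a turning blank into the fence corner and scribe its reference edge

### The arm

A 6-joint arm with a two-finger parallel gripper is mounted at the origin on the work surface. World frame = base frame: x ahead of the robot, y to its left, z up, the work surface at z = 0. Lengths are in mm, angles in degrees, forces in N, time in s.
With the tool pointing down it reaches from about 275 to 750 mm from the base axis. Payload 10.2 kg.
Tool frame: the origin (TCP) lies between the finger pads; the fingertips stand 14 mm ahead of it and the grasp point (between the pads) lies 5 mm behind it (ctrl.tcp_to_tips is the distance from the TCP to the fingertips, in mm); z points along the fingers, y is the line along which they close (so a half turn about z gives the same grasp; the last joint's range is limited). The gripper opens to 88 mm and grips with 3 to 60 N. Pads are 18 mm wide; open, the fingers measure 123 mm over their backs; the gripper's body (75 mm by 187 mm) begins 45 mm behind the grasp point.
Start: joints at [64.091, 17.928, 85.812, -0, 76.261, -12.8], TCP at [119.087, 511.321, 252.72] pointing down, gripper open.
Joint ranges: [-168.41, 168.41], [-55.51, 124.54], [10.69, 146.95], [-70.63, 250.63], [1, 178], [-165.06, 165.06]. Speed limits (degrees/s): [136.94, 136.94, 172.46, 180, 180, 180].

### API

Orientations are given as [roll, pitch, yaw] about the fixed x, y, z axes, in that order (R = Rz(yaw) Ry(pitch) Rx(roll)).
In Python, from rig import monitor, grab_frame, hand_in, ctrl gives the robot as it stands.
- The arm moves only by the shell command python3 -m handwheel 'ROWS' [FORCE]. ROWS is text: rows parted by semicolons, each of 7 numbers parted by spaces: the shift along the tool's x, y, z in cm, then the turn, a rotation vector about the tool's x, y, z in degrees, then the closure, from 0 (fully open) to 1 (shut). A call has 1 to 20 rows; each row shifts and turns the commanded pose from where the row before left it, along the tool's axes as they then stand; what a row does not reach is not made up. A row lasts 1/10 s, in which the tool goes at most 50 mm and 8.59 degrees, less where a joint would pass 70% of its speed; a pose out of reach is approached as far as the arm can. A call with a gripper value outside its range is refused whole. The fingers move at their own pace and stop on an object; FORCE is the grip in N (left out, the last holds). Time passes only in rows, so rows that do not move let the fingers close. It gives the time, the measured TCP pose, the force, the opening and the grip force at its end, in the units of the state.
- monitor.observe(): the state, without advancing time (a new reading comes with each control period).
- grab_frame(name): name is "scene" or "top"; returns a dict with "image" (480x640x3 uint8, blue, green, red), "z_map" (480x640 float32, mm along the optical axis (not along the pixel's ray), 0 where there is no reading), "fx", "fy", "cx", "cy" (pixels), "k1" (the pictures are not rectified: a ray, as slopes to the right and down, at radius r is drawn at 1 + k1 r^2 times it, then the intrinsics apply), "R" (3x3) and "t" (3): a world point X has camera coordinates R X + t. Camera axes: x right, y down, z forward; pixel columns grow to the right and rows downward; lengths in mm; the calibration is good to about 2 mm. A picture is of the moment at which its call begins.
- hand_in(): hands the job in; it is judged then, once.
The state is a dict: "time_s": time; "qpos": joint angles; "joint_vel": joint speeds; "effort": joint torques, N m; "eef_pos": TCP position; "orientation": TCP orientation; "force": force on the tool from outside, world axes, zero at the start; "ft_torque": the same for the moment, N m; "grip_width": finger opening in mm; "grip_force": force on a finger pad.
Only numpy, scipy, OpenCV 4.12 (cv2) and the standard library are available. Lean on these libraries where they do the work, as an engineer would, in place of code of your own. Each camera call takes 0.05 s, during which the arm holds its last target. There are 200 camera calls.

### The job

Slide the wooden blank over the jig board, without lifting it, until it sits square and flush against both the long metal fence and the short wooden fence, and let go of it. Then take the red-handled awl and guide its point slowly, about 3 cm a second, along the whole seam between the top of the blank and the metal fence, starting at the short fence and ending at the blank's free end, with the point on the wood or just above it. Put the awl back upright in its holder, with the blank still flush in the corner and the other things on the bench left alone.

Things in the scene. Friction and masses are not known exactly. Their poses are not given: they have to be found in the camera images.
- jig: Fixed grey laminate board 180 (x) x 300 (y) x 12 mm, origin at the centre of its underside on the bench. Long fence: aluminium bar along y, 20 mm thick, inner face at x = +70 mm, y = -120 to +150 mm. Short fence: dark wood bar along x, 30 mm thick, inner face at y = +120 mm, x = -70 to +70 mm. Both stand 32 mm above the board, as high as the blank.
- corner (a point): Inner corner where the fence faces meet, on the board's top (12 mm above the bench). x goes into the long fence, y into the short fence, z up. The seated blank's origin is at x = -25, y = -80, z = 0 mm; the seam then runs at x = 0, z = +32 mm from y = 0 (short fence) to y = -160 mm (free end).
- blank: Loose pale wooden turning blank, a rectangular bar 50 (x) x 160 (y) x 32 (z) mm, about 0.2 kg, lying askew on the jig board. Origin at the centre of its underside, y along its length, z up.
- awl: Awl 132 mm long, about 70 g, upright in the holder on its collar. Origin at its steel point, z up to the handle. Shaft 8 mm thick to z = 60 mm (last 14 mm tapered), brass collar 32 mm wide from z = 60 to 66, square red handle 18 x 18 mm (sides along x and y) from z = 66 to 124, small domed cap to 132.
- awl_tip (a point): The awl's steel point (same place as the awl's origin).
- holder: Fixed dark wooden block 75 x 75 x 72 mm with an upright through hole 19 mm in diameter at its centre. Origin at the centre of its underside. The awl in place has its point 12 mm above the bench, its collar on the block's top.
- holder_hole0 (a point): The mouth of the holder's hole, at the centre of its top, 72 mm above the bench.
- cup: Bystander: loose turned wooden cup, 72 mm across the rim, 85 mm high. Origin at the centre of its underside.
- disc: Bystander: loose round wooden disc, 84 mm across, 28 mm thick. Origin at the centre of its underside.
- caliper: Bystander: loose steel caliper lying flat, 180 mm long along its y, 8 mm thick at most. Origin on its underside, in the middle of its beam.
- brush: Bystander: loose bench brush lying flat, its length along x. Origin at its underside.
Things that resemble listed ones, but are neither listed nor needed, are in the scene too. What is shaped like the holder but yellow is not meant.

How it is judged:
By the outcome, as a careful person would: the job done as asked, in the order asked, and still so for the second after the job is handed in, with the robot touching nothing.
It also fails if it takes over 72 s, if anything falls off the work surface, if the arm or the gripper's body presses on something with over 40 N, if the wrist force passes 120 N, or if a joint passes its speed limit or range.

## Working session

There is one attempt and no reset: what is moved stays moved. The work goes in short steps, Python scripts to look and compute and a shell command to move; the robot and the scene stay as the last step left them, time stands still between calls to the robot, and variables do not carry over. Pictures are saved under pics/ and viewed, at most 10 in all, crops included, and the job is handed in when it is done.

```bash
mkdir -p pics; ls
python3 - <<'E'
from rig import monitor, grab_frame, ctrl
import cv2,pickle
print(monitor.observe(), ctrl.tcp_to_tips)
for n in("scene","top"):
    f=grab_frame(n); cv2.imwrite(f"pics/{n}0.png",f["image"]); pickle.dump(f,open(f"{n}0.pkl","wb"))
    print(n,f["fx"],f["cx"],f["cy"],f["k1"],f["R"],f["t"])
E
```

```text
pics
{'time_s': 0.0, 'qpos': array([ 6.40905698e+01,  1.79579177e+01,  8.58556653e+01, -3.75498719e-04,
        7.62621576e+01, -1.28009579e+01]), 'joint_vel': array([ 0.07745763,  0.13975231, -0.03130022, -0.06926082, -0.07826509,
       -0.08942632]), 'effort': array([-7.07133859e-05, -4.02219057e+01, -2.52271414e+01,  6.94446336e-02,
        3.53300606e-02, -1.02916879e-04]), 'eef_pos': array([118.97984092, 511.0865775 , 252.1638202 ]), 'orientation': array([-1.79926061e+02, -1.64258654e-02,  1.66891607e+02]), 'force': array([ 0.66396654, -0.13798079, -0.03215082]), 'ft_torque': array([0.02427169, 0.07120742, 0.04162532]), 'grip_force': 0.0, 'grip_width': 88.22521098208163} 14.0
scene 490.7809630773325 315.77457896350967 243.15840879557618 0.03289974622397028 [[ 0.42810379  0.90344927 -0.02250713]
 [ 0.51590778 -0.26476163 -0.81470267]
 [-0.74200155  0.33716569 -0.57944196]] [-167.73939783 -216.36937456 1614.13847448]
top 546.2888569795209 321.09116158856915 240.1431016726999 -0.005356584528628796 [[ 0.02843232 -0.99925954 -0.02592237]
 [-0.99805665 -0.02694048 -0.05618842]
 [ 0.05544846  0.02746957 -0.99808361]] [ -64.94506941  501.93241771 1184.95859355]
```

View pics/top0.png

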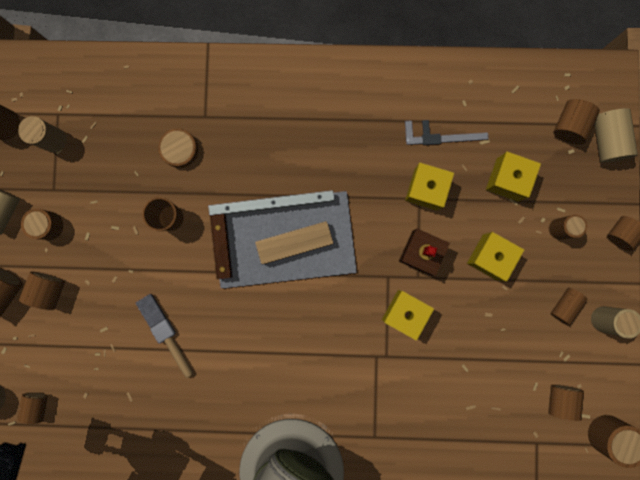

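View pics/scene0.png

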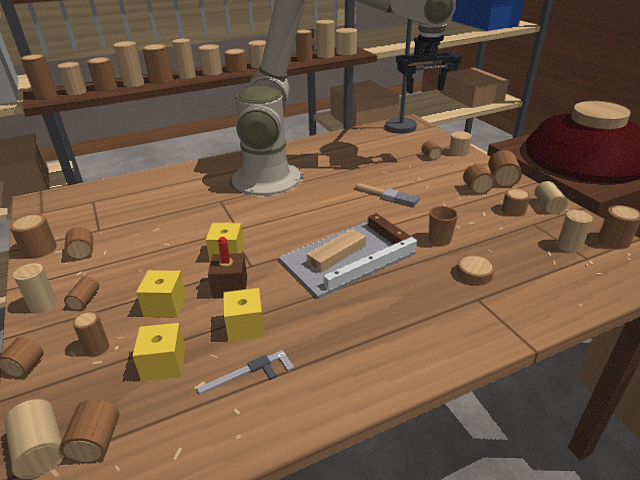

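Top view: jig at about (283,240), with the metal fence along its top edge, the short fence at left (220,247) and the blank at (295,243). The awl is in the dark holder at (427,253), with yellow decoys around it. The scene view agrees.

```bash
cat > h.py <<'E'
import numpy as np,cv2,pickle
def load(n): return pickle.load(open(n,"rb"))
def shot(n,name):
    from rig import grab_frame
    f=grab_frame(n); pickle.dump(f,open(name+".pkl","wb")); return f
def rays(f,uv):
    K=np.array([[f["fx"],0,f["cx"]],[0,f["fy"],f["cy"]],[0,0,1.]])
    p=cv2.undistortPoints(np.float64(uv).reshape(-1,1,2),K,np.array([f["k1"],0,0,0.])).reshape(-1,2)
    return -f["R"].T@f["t"], np.c_[p,np.ones(len(p))]@f["R"]
def onplane(f,uv,z):
    c,d=rays(f,uv); return c+d*((z-c[2])/d[:,2])[:,None]
def cloud(f):
    v,u=np.mgrid[0:480,0:640]; c,d=rays(f,np.c_[u.ravel(),v.ravel()])
    P=c+d*f["z_map"].reshape(-1,1); P[f["z_map"].ravel()==0]=np.nan
    return P.reshape(480,640,3)
def rect(f,mask,z):
    n,l,s,_=cv2.connectedComponentsWithStats(mask.astype(np.uint8)); i=1+np.argmax(s[1:,4])
    v,u=np.nonzero(l==i); P=onplane(f,np.c_[u,v],z)[:,:2]
    (c,wh,a)=cv2.minAreaRect(P.astype(np.float32)); 
    if wh[0]<wh[1]: wh=wh[::-1]; a+=90
    a=(a+90)%180-90
    return np.round(c,1),np.round(wh,1),round(a,2),len(u),np.round(P.mean(0),1)
E
python3 - <<'E'
from h import *
f=load("top0.pkl"); im=f["image"]; hsv=cv2.cvtColor(im,cv2.COLOR_BGR2HSV); P=cloud(f); Z=P[...,2]
H,S,V=[hsv[...,i].astype(int) for i in range(3)]
roi=np.zeros((480,640),bool); roi[185:292,200:362]=1
for uv in[(295,243),(220,250),(275,203),(340,220),(427,270),(433,252),(425,250),(300,320)]: print(uv,hsv[uv[1],uv[0]],P[uv[1],uv[0]].round(1))
hi=roi&(Z>33)&(Z<60)
print("blank",rect(f,hi&(H>8)&(H<25)&(S>60)&(V>110),44))
print("fence",rect(f,hi&(S<60),44))
print("short",rect(f,hi&(V<95)&(S>80),44))
print("board",rect(f,roi&(S<60)&(V<150)&(Z>5)&(Z<25),12))
r2=np.zeros_like(roi); r2[220:290,390:460]=1
print("holder",rect(f,r2&(Z>62)&(Z<82),72))
red=r2&(((H<6)|(H>174))&(S>180)&(V>90)); print("red",rect(f,red,130), np.nanmax(Z[red]))
print("redtop",rect(f,red&(Z>120),134))
cv2.imwrite("pics/crop.png",cv2.resize(im[180:300,200:470],None,fx=2.9,fy=2.9,interpolation=cv2.INTER_CUBIC))
E
```

```text
(295, 243) [ 17 113 133] [494.2   3.7  44.6]
(220, 250) [ 12 170  57] [474.9 165.4  39.6]
(275, 203) [ 75  12 131] [579.2  49.6  43.6]
(340, 220) [110  14 111] [548.8 -91.3  14.9]
(427, 270) [ 12 182  59] [ 444.3 -273.7   70.8]
(433, 252) [  1 235 128] [ 479.2 -273.1  140.8]
(425, 250) [  0 255  70] [ 484.1 -262.8  108.3]
(300, 320) [ 15 138 105] [326.9  -9.2  -0.6]
blank (array([495.7,   6.7]), array([158.9,  48.9]), -72.11, 1687, array([495.6,   6.7]))
fence (array([578.9,  58. ]), array([269.4,  21.5]), -81.64, 1226, array([579. ,  57.5]))
short (array([483.1, 163.8]), array([137.5,  32.5]), 8.3, 903, array([483. , 164.1]))
board (array([503. ,  31.4]), array([299.5, 181. ]), -81.86, 7445, array([495.3,  18.8]))
holder (array([ 481.8, -270.6]), array([76.2, 75.6]), 67.07, 1207, array([ 481.6, -270. ]))
red (array([ 483.1, -271.2]), array([16.7, 15.6]), 72.97, 66, array([ 483.3, -271.1])) 147.64978606509044
redtop (array([ 482.9, -270.5]), array([16.6, 15.5]), 72.97, 66, array([ 483.1, -270.4]))
```

View pics/crop.png

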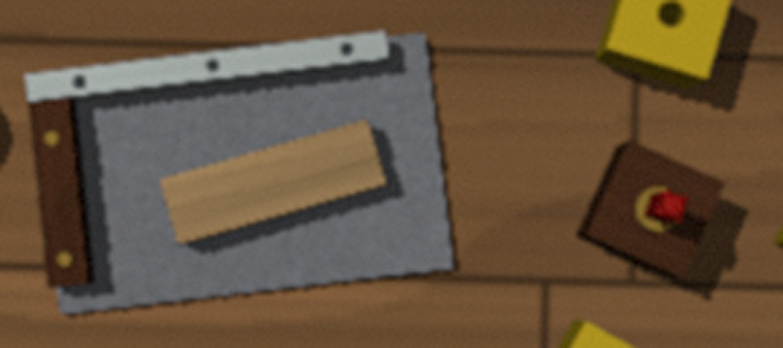

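The crop confirms it: fence, short fence, askew blank and upright awl are all clear. Sizes match (blank 159x49, fence 269x21, board 300x181, holder 76x76), and the jig's yaw is about 8.3°. Plan:
1. Grip the blank across its width, square it and slide it to the short fence.
2. Push it into the metal fence with both open fingertips.

```bash
cat >> h.py <<'E'
from scipy.spatial.transform import Rotation as Ro
JY=8.3; JC=np.array([502.6,31.0])
c,s=np.cos(np.radians(JY)),np.sin(np.radians(JY)); JR=np.array([[c,-s],[s,c]])
CORNER=JC+JR@[70,120]
def tojig(p): return JR.T@(np.array(p)[:2]-CORNER)   # in corner axes
def fromjig(p): return CORNER+JR@np.array(p)
def go(x,y,z,w):
    from rig import monitor
    o=monitor.observe(); R=Ro.from_euler("xyz",o["orientation"],degrees=True); T=Ro.from_euler("xyz",[180,0,w],degrees=True)
    print("t",round(o["time_s"],2),"pos",o["eef_pos"].round(1),"rpy",o["orientation"].round(2),"F",o["force"].round(1),"w",round(o["grip_width"],1),"jig",tojig(o["eef_pos"]).round(1))
    print(" shift cm",(R.inv().apply(np.array([x,y,z])-o["eef_pos"])/10).round(2),"turn",(R.inv()*T).as_rotvec(degrees=True).round(2))
E
M="-3 -2.54 0.75 0 0 0 0"; python3 -m handwheel '-3 -2.54 .75 0 0 0 0;-3 -2.54 .75 0 0 0 0;-3 -2.54 .75 0 0 0 0;-3 -2.54 .75 0 0 0 0;-3 -2.54 .75 0 0 0 0;-3 -2.54 .75 0 0 0 0;-3 -2.54 .75 0 0 0 0;-3 -2.54 .75 0 0 0 0;-3 -2.54 .75 0 0 0 0;-3 -2.54 .75 0 0 0 0;-3 -2.54 .75 0 0 0 0;-3 -2.54 .75 0 0 0 0;-3 -2.54 .75 0 0 0 0;-3 -2.54 .75 0 0 0 0;-3 -2.54 .75 0 0 0 0;-3 -2.54 .75 0 0 0 0;0 0 0 0 0 8.4 0;0 0 0 0 0 8.4 0;0 0 0 0 0 8.4 0;0 0 0 0 0 8.4 0' 15
python3 -c "
from h import *
go(495.7,6.7,31,107.9); print(CORNER,fromjig([-25,-80]))"
```

```text
time_s: 2.1
eef_pos: [494.2, 6.6, 132.4]
orientation: [-180.0, -0.0, 132.9]
force: [0.6, 0.2, -0.2]
grip_width: 88.2
grip_force: 0.0
t 2.1 pos [494.2   6.6 132.4] rpy [-1.7998e+02 -4.0000e-02  1.3293e+02] F [ 0.6  0.2 -0.2] w 88.2 jig [ -81.8 -142.9]
 shift cm [-0.1   0.12 10.14] turn [-0.03 -0.03 25.03]
[554.54406111 159.84802876] [541.35441247  77.07706061]
```

```bash
python3 -m handwheel '0 0 0 0 0 8.34 0;0 0 0 0 0 8.34 0;0 0 0 0 0 8.34 0;-.05 .14 2.5 0 0 0 0;0 0 2.5 0 0 0 0;0 0 2.5 0 0 0 0;0 0 1.6 0 0 0 0;0 0 1 0 0 0 0;0 0 0 0 0 0 .5;0 0 0 0 0 0 .5;0 0 0 0 0 0 .5;0 0 0 0 0 0 .5;0 0 0 0 0 0 .5;0 0 0 0 0 0 .5' 12
python3 -c "
from h import *
go(495.7,6.7,31,98.3); print(tojig([495.7,6.7]))"
```

```text
time_s: 3.5
eef_pos: [496.0, 6.5, 32.2]
orientation: [180.0, 0.0, 108.3]
force: [-1.1, 0.1, 5.3]
grip_width: 49.9
grip_force: 12.0
t 3.5 pos [496.    6.5  32.2] rpy [1.7998e+02 2.0000e-02 1.0827e+02] F [-1.1  0.1  5.3] w 49.9 jig [ -80.  -143.3]
 shift cm [ 0.03 -0.03  0.12] turn [0.03 0.02 9.97]
[ -80.33558363 -143.04941889]
```

```bash
python3 -m handwheel '0 0 0 0 0 2.5 .5;0 0 0 0 0 2.5 .5;0 0 0 0 0 2.5 .5;0 0 0 0 0 2.5 .5;.6 .3 0 0 0 0 .5;.6 .3 0 0 0 0 .5;.6 .3 0 0 0 0 .5;.6 .3 0 0 0 0 .5;.6 .3 0 0 0 0 .5;.6 .3 0 0 0 0 .5;.6 .3 0 0 0 0 .5;.6 .1 0 0 0 0 .5;.6 0 0 0 0 0 .5;.4 0 0 0 0 0 .5;.2 0 0 0 0 0 .5;.1 0 0 0 0 0 .5;0 0 0 0 0 0 .5;0 0 0 0 0 0 .5'
python3 -c "
from h import *
go(*fromjig([-58,-80]),31,98.3)"
```

```text
time_s: 5.3
eef_pos: [509.4, 70.6, 32.2]
orientation: [179.9, 0.0, 98.4]
force: [0.3, -1.3, 4.6]
grip_width: 49.9
grip_force: 12.0
t 5.3 pos [509.4  70.6  32.2] rpy [1.7992e+02 2.0000e-02 9.8360e+01] F [ 0.3 -1.3  4.6] w 49.9 jig [-57.5 -81.8]
 shift cm [ 0.18 -0.05  0.12] turn [0.08 0.02 0.06]
```

```bash
python3 -m handwheel '.06 0 0 0 0 0 .5;.06 0 0 0 0 0 .5;.06 0 0 0 0 0 .5;0 0 0 0 0 0 .5;0 0 0 0 0 0 .5'
python3 -c "
from h import *
go(*fromjig([-58,-80]),31,98.3)"
python3 -m handwheel '.06 0 0 0 0 0 .5;.06 0 0 0 0 0 .5;.06 0 0 0 0 0 .5;0 0 0 0 0 0 .5;0 0 0 0 0 0 .5'
python3 -c "
from h import *
go(*fromjig([-58,-80]),31,98.3)"
```

```text
time_s: 5.8
eef_pos: [509.2, 72.2, 32.2]
orientation: [179.9, 0.0, 98.4]
force: [0.5, -2.5, 6.2]
grip_width: 50.3
grip_force: 12.0
t 5.8 pos [509.2  72.2  32.2] rpy [1.7992e+02 4.0000e-02 9.8360e+01] F [ 0.5 -2.5  6.2] w 50.3 jig [-57.5 -80.2]
 shift cm [ 0.02 -0.05  0.12] turn [0.08 0.04 0.06]
time_s: 6.3
eef_pos: [509.3, 73.1, 32.1]
orientation: [179.9, 0.1, 98.4]
force: [2.0, -9.4, 3.6]
grip_width: 50.0
grip_force: 12.0
t 6.3 pos [509.3  73.1  32.1] rpy [1.799e+02 1.100e-01 9.836e+01] F [ 2.  -9.4  3.6] w 50.0 jig [-57.3 -79.3]
 shift cm [-0.07 -0.07  0.11] turn [0.1  0.11 0.06]
```

```bash
python3 -m handwheel '0 0 0 0 0 0 .3;0 0 0 0 0 0 .3;0 0 0 0 0 0 .3;0 0 -1 0 0 0 .3;0 0 -2.5 0 0 0 .3;0 0 -2.5 0 0 0 .3;0 -2.5 0 0 0 0 0;0 -2.5 0 0 0 8.2 0;0 0 0 0 0 8.2 0;0 0 0 0 0 8.2 0;0 0 0 0 0 8.2 0;0 0 0 0 0 8.2 0;0 0 0 0 0 8.2 0;0 0 0 0 0 8.2 0;0 0 0 0 0 8.2 0;0 0 0 0 0 8.2 0;0 0 0 0 0 8.2 0;0 0 0 0 0 8.1 0;0 0 0 0 0 0 0'
cat >> h.py <<'E'
def blank(f,box=(185,292,200,362)):
    hsv=cv2.cvtColor(f["image"],cv2.COLOR_BGR2HSV).astype(int); Z=cloud(f)[...,2]
    m=np.zeros((480,640),bool); m[box[0]:box[1],box[2]:box[3]]=1
    r=rect(f,m&(Z>33)&(Z<60)&(hsv[...,0]>8)&(hsv[...,0]<25)&(hsv[...,1]>60)&(hsv[...,2]>110),44)
    print("blank",r,"corner axes",tojig(r[0]).round(1))
E
python3 -c "
from h import *
go(*fromjig([-107,-80]),32,8.3); f=shot('top','a'); cv2.imwrite('pics/a.png',f['image'][150:310,180:400].repeat(3,0).repeat(3,1)); blank(f)"
```

```text
time_s: 8.2
eef_pos: [458.9, 66.6, 92.3]
orientation: [180.0, -0.0, 8.1]
force: [0.2, -0.5, 0.2]
grip_width: 88.4
grip_force: 0.0
t 8.2 pos [458.9  66.6  92.3] rpy [ 1.80e+02 -3.00e-02  8.11e+00] F [ 0.2 -0.5  0.2] w 88.4 jig [-108.   -78.4]
 shift cm [0.1  0.15 6.03] turn [ 0.   -0.03 -0.19]
blank (array([520.6,  62.9]), array([135.2,  31.1]), -82.15, 507, array([527.8,  44.1])) corner axes [-47.6 -91. ]
```

View pics/a.png

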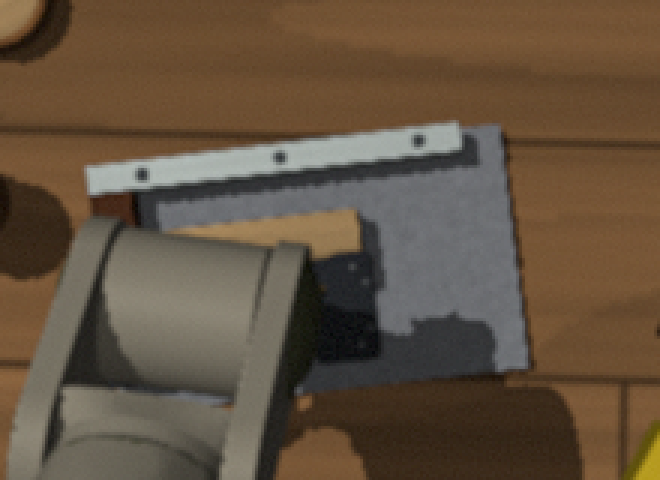

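The arm hides part of the blank, but what shows (crop 160–360, 210–255) is parallel to the fence with a gap, as expected. Next: lower and push toward the metal fence.

```bash
python3 -m handwheel '0 .15 2 0 0 -.19 0;0 0 2 0 0 0 0;0 0 1.2 0 0 0 0;0 0 .6 0 0 0 0;.5 0 0 0 0 0 0;.5 0 0 0 0 0 0;.5 0 0 0 0 0 0;.5 0 0 0 0 0 0;.5 0 0 0 0 0 0;.5 0 0 0 0 0 0;.4 0 0 0 0 0 0;.4 0 0 0 0 0 0;.3 0 0 0 0 0 0;.3 0 0 0 0 0 0;0 0 0 0 0 0 0'
python3 -c "
from h import *
go(*fromjig([-59,-80]),34,8.3)"
python3 -m handwheel '.1 0 0 0 0 0 0;.1 0 0 0 0 0 0;.05 0 0 0 0 0 0;0 0 0 0 0 0 0'
python3 -m handwheel '.05 0 0 0 0 0 0;.05 0 0 0 0 0 0;0 0 0 0 0 0 0'
python3 -c "
from h import *
go(*fromjig([-59,-80]),34,8.3)"
```

```text
time_s: 9.75
eef_pos: [503.1, 71.5, 33.7]
orientation: [180.0, -0.0, 8.4]
force: [-0.4, -0.3, 0.3]
grip_width: 88.1
grip_force: 0.0
t 9.75 pos [503.1  71.5  33.7] rpy [ 1.7999e+02 -4.0000e-02  8.3600e+00] F [-0.4 -0.3  0.3] w 88.1 jig [-63.7 -80. ]
 shift cm [ 0.47 -0.   -0.03] turn [ 0.01 -0.04  0.06]
time_s: 10.15
eef_pos: [505.1, 71.8, 33.7]
orientation: [-180.0, -0.0, 8.4]
force: [-0.4, -0.0, -0.1]
grip_width: 88.1
grip_force: 0.4
time_s: 10.45
eef_pos: [506.0, 72.0, 33.7]
orientation: [-180.0, 0.0, 8.4]
force: [-3.0, -0.3, 1.2]
grip_width: 88.2
grip_force: 1.0
t 10.45 pos [506.   72.   33.7] rpy [-1.80e+02  1.00e-02  8.35e+00] F [-3.  -0.3  1.2] w 88.2 jig [-60.7 -80. ]
 shift cm [ 0.17  0.   -0.03] turn [-0.    0.01  0.05]
```

```bash
python3 -m handwheel '.05 0 0 0 0 0 0;.05 0 0 0 0 0 0;0 0 0 0 0 0 0'|sed -n 2,4p
python3 -m handwheel '.05 0 0 0 0 0 0;.05 0 0 0 0 0 0;0 0 0 0 0 0 0'|sed -n 2,4p
```

```text
eef_pos: [506.1, 72.1, 33.7]
orientation: [-180.0, 0.2, 8.3]
force: [-7.9, -1.1, 6.1]
eef_pos: [506.2, 72.1, 33.7]
orientation: [-180.0, 0.3, 8.3]
force: [-13.8, -2.0, 10.5]
```

```bash
python3 -m handwheel '-.4 0 0 0 0 0 0;-1.6 0 0 0 0 0 0;0 0 -2.5 0 0 0 0;0 0 -3 0 0 0 0;1 2.3 0 0 0 0 1;1 2.3 0 0 0 0 1;1 2.3 0 0 0 0 1;1 2.3 0 0 0 0 1;1.5 2.3 0 0 0 0 1;0 0 0 0 0 0 1'
python3 -c "
from h import *
go(*fromjig([-25,-195]),33,8.3); f=shot('top','b'); cv2.imwrite('pics/b.png',f['image'][150:310,180:400].repeat(3,0).repeat(3,1)); blank(f)"
```

```text
time_s: 12.05
eef_pos: [561.2, -38.7, 88.8]
orientation: [179.9, -0.1, 8.2]
force: [0.4, 0.4, -0.6]
grip_width: 42.2
grip_force: 0.0
t 12.05 pos [561.2 -38.7  88.8] rpy [ 1.7993e+02 -1.5000e-01  8.2300e+00] F [ 0.4  0.4 -0.6] w 42.2 jig [ -22.1 -197.5]
 shift cm [-0.3  -0.25  5.58] turn [ 0.07 -0.15 -0.07]
blank (array([535.5, 121.4]), array([74.4, 49.6]), -81.69, 681, array([536.3, 126.4])) corner axes [-24.4 -35.3]
```

View pics/b.png

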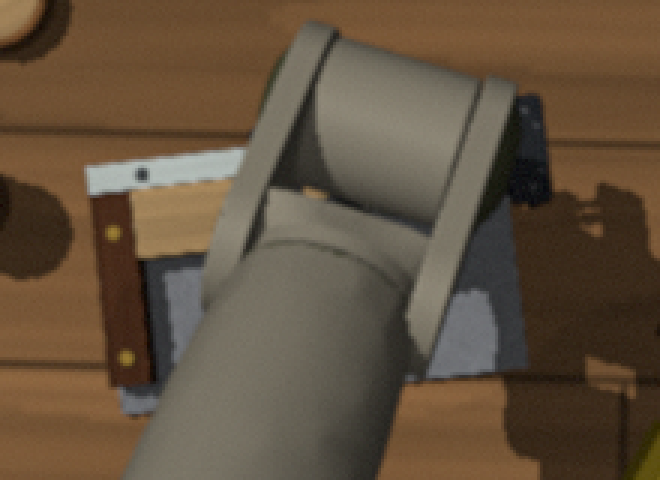

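The visible end of the blank (crop 130–240, 180–258) is flush against both fences. One gentle nudge at the free end will make sure.

```bash
python3 -m handwheel '-.3 0 2 0 0 0 1;0 0 2 0 0 0 1;0 0 1 0 0 0 1;0 0 .5 0 0 0 1;0 0 0 0 0 0 1;0 -.3 0 0 0 0 1;0 -.4 0 0 0 0 1;0 -.4 0 0 0 0 1;0 -.3 0 0 0 0 1;0 -.2 0 0 0 0 1;0 -.1 0 0 0 0 1;0 0 0 0 0 0 1'
python3 -m handwheel '0 -.1 0 0 0 0 1;0 -.1 0 0 0 0 1;0 -.05 0 0 0 0 1;0 0 0 0 0 0 1'|sed -n 2,5p
python3 -c "
from h import *
go(*fromjig([-25,-177.5]),33,8.3)"
```

```text
time_s: 13.3
eef_pos: [554.0, -20.0, 33.7]
orientation: [-180.0, -0.0, 8.4]
force: [0.1, -0.1, -0.5]
grip_width: -0.0
grip_force: 0.0
eef_pos: [553.6, -17.6, 33.7]
orientation: [180.0, 0.0, 8.4]
force: [-0.4, -0.5, 0.7]
grip_width: 0.5
t 13.7 pos [553.6 -17.6  33.7] rpy [180.     0.     8.36] F [-0.4 -0.5  0.7] w 0.5 jig [ -26.5 -175.4]
 shift cm [0.15 0.21 0.07] turn [0.   0.   0.06]
```

```bash
for i in 1; do python3 -m handwheel '0 -.1 0 0 0 0 1;0 -.1 0 0 0 0 1;0 0 0 0 0 0 1'|sed -n 2,5p; done
python3 -m handwheel '0 -.05 0 0 0 0 1;0 -.05 0 0 0 0 1;0 0 0 0 0 0 1'|sed -n 2,5p
python3 -m handwheel '0 -.05 0 0 0 0 1;0 -.05 0 0 0 0 1;0 0 0 0 0 0 1'|sed -n 2,5p
```

```text
eef_pos: [553.5, -16.4, 33.8]
orientation: [179.9, -0.0, 8.4]
force: [0.3, -5.4, -0.7]
grip_width: 0.6
eef_pos: [553.5, -16.3, 33.8]
orientation: [179.8, -0.0, 8.4]
force: [0.1, -11.2, -1.4]
grip_width: 0.1
eef_pos: [553.5, -16.2, 33.9]
orientation: [179.8, -0.0, 8.4]
force: [-0.3, -16.7, -1.0]
grip_width: 0.2
```

```bash
python3 -m handwheel '0 .4 0 0 0 0 1;0 1.1 0 0 0 0 1;0 0 -3 0 0 0 1;0 0 -3 0 0 0 .5;0 0 -4.5 0 0 0 0;-.68 1.4 -4.5 0 0 0 0;-1.34 2.83 0 0 0 0 0;-1.34 2.83 0 0 0 0 0;-1.34 2.83 0 0 0 0 0;-1.34 2.83 0 0 0 0 0;-1.34 2.83 0 0 0 0 0;-1.34 2.83 0 0 0 0 0;-1.34 2.83 0 0 0 0 0;-.68 1.4 0 0 0 6.6 0;0 0 0 0 0 6.6 0;0 0 0 0 0 6.6 0;0 0 0 0 0 6.6 0;0 0 0 0 0 0 0'
python3 - <<'E'
from h import *
go(482.8,-270.5,107,-18); f=shot('top','c'); blank(f)
hsv=cv2.cvtColor(f["image"],cv2.COLOR_BGR2HSV).astype(int);Z=cloud(f)[...,2]
m=np.zeros((480,640),bool); m[185:292,200:362]=1
print("fence",rect(f,m&(Z>33)&(Z<60)&(hsv[...,1]<60),44))
g=shot('scene','cs'); cv2.imwrite('pics/c.png',np.hstack([f['image'][170:300,200:400].repeat(2,0).repeat(2,1),g['image'][160:290,160:360].repeat(2,0).repeat(2,1)])[:, :800])
# red handle in the first scene view: bounding columns cast onto mid-height
for n in("top0","scene0"):
    q=load(n+".pkl"); h=cv2.cvtColor(q["image"],cv2.COLOR_BGR2HSV).astype(int)
    r=((h[...,0]<6)|(h[...,0]>174))&(h[...,1]>180)&(h[...,2]>60); r[:,:190]=0; r[:,460:]=0
    v,u=np.nonzero(r); P=cloud(q)[r]; print(n,len(u),u.min(),u.max(),v.min(),v.max(),np.nanmedian(P,0).round(1),np.nanmin(P,0).round(),np.nanmax(P,0).round())
E
```

```text
time_s: 16.4
eef_pos: [481.7, -268.1, 183.7]
orientation: [-180.0, 0.0, -18.1]
force: [0.2, 0.3, 0.5]
grip_width: 88.2
grip_force: 0.0
t 16.4 pos [ 481.7 -268.1  183.7] rpy [-179.99    0.    -18.1 ] F [0.2 0.3 0.5] w 88.2 jig [-133.8 -412.9]
 shift cm [0.18 0.2  7.67] turn [-0.01  0.   -0.1 ]
blank (array([541.8,  78.7]), array([160.4,  49.5]), -81.63, 1697, array([541.8,  78.6])) corner axes [-24.3 -78.5]
fence (array([579.,  58.]), array([269.4,  21.3]), -81.7, 1168, array([579.7,  56.3]))
top0 98 424 436 246 256 [ 482.2 -268.   138.5] [ 472. -290.   70.] [ 492. -261.  148.]
scene0 168 219 228 237 262 [ 489.5 -270.5  114.6] [ 478. -280.   78.] [ 495. -260.  144.]
```

View pics/c.png

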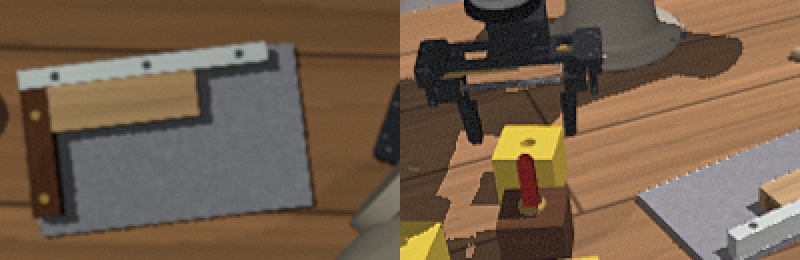

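Blank flush in the corner (yaw -81.63 against the fence's -81.7), and the open gripper is above the awl. Next: descend and grip the handle.

```bash
python3 -m handwheel '.12 .2 2.5 0 0 0 0;0 0 2.5 0 0 0 0;0 0 1.7 0 0 0 0;0 0 .9 0 0 0 0;0 0 0 0 0 0 .6;0 0 0 0 0 0 .8;0 0 0 0 0 0 .9;0 0 0 0 0 0 .9;0 0 0 0 0 0 .9;0 0 0 0 0 0 .9;0 0 0 0 0 0 .9;0 0 0 0 0 0 .9;0 0 0 0 0 0 .9;0 0 0 0 0 0 .9' 10
python3 -c "
from h import *
go(482.8,-270.5,107,-18)"
```

```text
time_s: 17.9
eef_pos: [482.3, -270.1, 107.7]
orientation: [180.0, -0.0, -18.0]
force: [-0.4, -0.5, 0.3]
grip_width: 18.1
grip_force: 10.0
t 17.9 pos [ 482.3 -270.1  107.7] rpy [180.    -0.   -18.04] F [-0.4 -0.5  0.3] w 18.1 jig [-133.5 -415.1]
 shift cm [0.05 0.02 0.07] turn [ 0.   -0.   -0.04]
```

```bash
python3 -m handwheel '0 0 0 0 0 0 .9;0 0 0 0 0 0 .9;0 0 -.5 0 0 0 .9;0 0 -1 0 0 0 .9;0 0 -1.5 0 0 0 .9;0 0 -2 0 0 0 .9;0 0 -2 0 0 0 .9;0 0 -1.5 0 0 0 .9;0 0 -1 0 0 0 .9;0 0 -.5 0 0 0 .9;0 0 0 0 0 0 .9' 30
python3 - <<'E'
from h import *
go(482.3,-270.1,207,-18)
f=shot('scene','d'); cv2.imwrite('pics/d.png',f['image'][180:290,170:290].repeat(5,0).repeat(5,1))
E
```

```text
time_s: 19.0
eef_pos: [482.4, -270.1, 208.1]
orientation: [180.0, -0.0, -18.0]
force: [0.7, -0.1, -1.1]
grip_width: 17.7
grip_force: 30.0
t 19.0 pos [ 482.4 -270.1  208.1] rpy [ 1.7998e+02 -4.0000e-02 -1.8040e+01] F [ 0.7 -0.1 -1.1] w 17.7 jig [-133.4 -415.1]
 shift cm [-0.01 -0.    0.11] turn [ 0.02 -0.04 -0.04]
```

View pics/d.png

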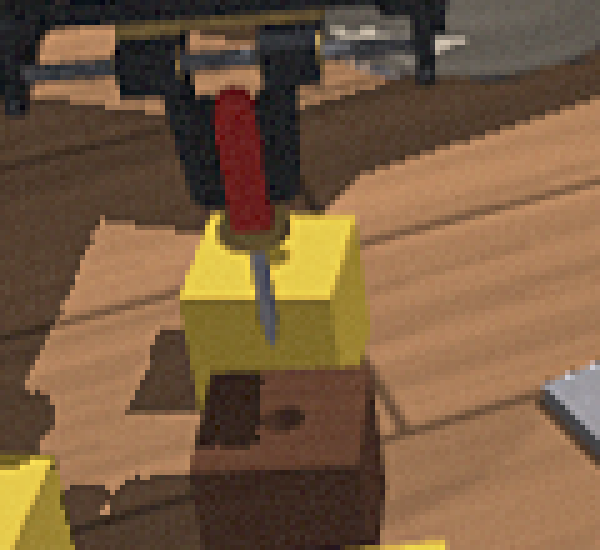

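The awl is held and lifted clear: point at crop (272,342), cap top (233,88), collar (252,232). Now I'll compare these with the pixels expected for an upright, centred awl.

Run:
```python
from h import *
f=load("d.pkl")
K=np.array([[f["fx"],0,f["cx"]],[0,f["fy"],f["cy"]],[0,0,1.]])
def proj(p): return cv2.projectPoints(np.float64([p]),cv2.Rodrigues(f["R"])[0],f["t"],K,np.array([f["k1"],0,0,0]))[0].ravel()
for h,n in((0,"tip"),(63,"collar"),(130,"cap"),):
    uv=proj([482.4,-270.1,112.4+h]); print(n,((uv-[170,180])*5+2).round(1))
for h,q in((0,(272,342)),(63,(252,232)),(130,(233,92))):
    print(onplane(f,[[q[0]/5+169.6,q[1]/5+179.6]],112.4+h).round(1))
hole=(288,418); print("hole",onplane(f,[[hole[0]/5+169.6,hole[1]/5+179.6]],72).round(1))
b=load("c.pkl"); print(onplane(f,[[0,0]],72)[0,:0])
```

```text
tip [266.8 345.6]
collar [247.5 228. ]
cap [225.4  93.6]
[[ 480.8 -267.2  112.4]]
[[ 486.4 -269.3  175.4]]
[[ 482.6 -266.9  242.4]]
hole [[ 485.1 -266.4   72. ]]
[]
```

```bash
python3 -c "
from h import *
go(*fromjig([.5,2]),170,-18.04)"
```

```text
t 19.05 pos [ 482.2 -270.   207.5] rpy [-1.7999e+02  3.0000e-02 -1.8040e+01] F [-0.1  0.1 -0.6] w 17.8 jig [-133.6 -414.9]
 shift cm [ -6.48 -43.31   3.76] turn [-0.01  0.03 -0.  ]
```

```bash
python3 -m handwheel '-.23 -1.55 0 0 0 0 .9;-.46 -3.09 0 0 0 0 .9;-.46 -3.09 0 0 0 0 .9;-.46 -3.09 0 0 0 0 .9;-.46 -3.09 0 0 0 0 .9;-.46 -3.09 0 0 0 0 .9;-.46 -3.09 0 0 0 0 .9;-.46 -3.09 0 0 0 0 .9;-.46 -3.09 0 0 0 0 .9;-.46 -3.09 0 0 0 0 .9;-.47 -3.09 0 0 0 0 .9;-.47 -3.09 0 0 0 0 .9;-.47 -3.09 0 0 0 0 .9;-.47 -3.09 0 0 0 0 .9;-.24 -1.55 1 0 0 0 .9;0 0 1.5 0 0 0 .9;0 0 1.5 0 0 0 .9;0 0 1 0 0 0 .9;0 0 .5 0 0 0 .9;0 0 0 0 0 0 .9'
python3 - <<'E'
from h import *
go(*fromjig([.5,2]),141,-18.04)
f=shot('scene','e'); cv2.imwrite('pics/e.png',f['image'][180:300,310:470].repeat(5,0).repeat(5,1))
E
```

```text
time_s: 21.05
eef_pos: [554.3, 161.3, 152.0]
orientation: [180.0, 0.1, -18.1]
force: [0.2, -1.3, -1.2]
grip_width: 17.7
grip_force: 30.0
t 21.05 pos [554.3 161.3 152. ] rpy [ 1.7997e+02  7.0000e-02 -1.8060e+01] F [ 0.2 -1.3 -1.2] w 17.7 jig [-0.   1.5]
 shift cm [ 0.02 -0.07  1.1 ] turn [ 0.03  0.07 -0.01]
```

View pics/e.png

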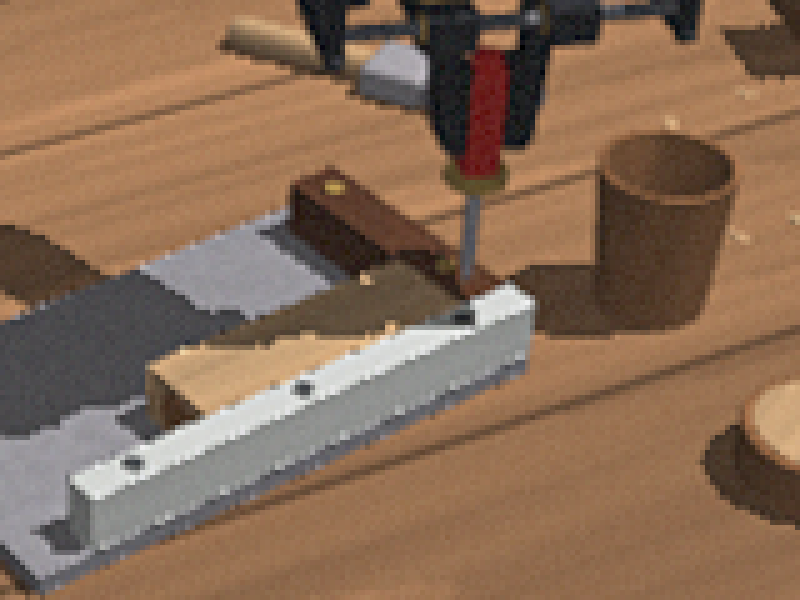

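Point at crop (466,284), about 12 mm above the corner near (468,302); the seam runs from there to the free end near (205,415). I'll compare the tip and seam in this same view.

Run:
```python
from h import *
f=load("e.pkl"); hsv=cv2.cvtColor(f["image"],cv2.COLOR_BGR2HSV).astype(int)
# fence inner top edge: per column, first bright low-saturation pixel from above
pts=[]
for u in range(330,414):
    col=np.nonzero((hsv[200:300,u,1]<45)&(hsv[200:300,u,2]>130))[0]
    # take top of the lowest contiguous-run start nearest to the line guess
    g=180+(415-(u-351)*(112/53))/5 - 200
    c=[k for k in col if k-1 not in col and abs(k-g)<5]
    if c: pts.append((u,200+c[0]-.5))
P=onplane(f,pts,44)[:,:2]; J=np.array([tojig(p) for p in P])
J=J[abs(J[:,0]-np.median(J[:,0]))<4]
print(len(J),"edge x fit",np.polyfit(J[:,1],J[:,0],1).round(3),"resid",np.std(J[:,0]-np.polyval(np.polyfit(J[:,1],J[:,0],1),J[:,1])).round(2),"y range",J[:,1].min().round(),J[:,1].max().round())
for z in (55.8,56.3): print("tip",tojig(onplane(f,[[466/5+309.6,284/5+179.6]],z)[0]).round(1))
# blank free-end near seam & short-fence
```

```text
66 edge x fit [0.006 3.394] resid 1.12 y range -194.0 33.0
tip [3.9 1.8]
tip [4.5 1.3]
```

```bash
python3 -m handwheel '-.03 -.05 .4 0 0 0 .9;0 0 .4 0 0 0 .9;0 0 .2 0 0 0 .9;0 0 .1 0 0 0 .9;0 0 0 0 0 0 .9;0 0 0 0 0 0 .9'
python3 - <<'E'
from h import *
go(*fromjig([0,2]),140.3,-18.06)
E
```

```text
time_s: 21.7
eef_pos: [554.6, 162.0, 141.8]
orientation: [-180.0, -0.0, -18.0]
force: [0.3, -1.0, -0.1]
grip_width: 17.6
grip_force: 30.0
t 21.7 pos [554.6 162.  141.8] rpy [-1.800e+02 -1.000e-02 -1.804e+01] F [ 0.3 -1.  -0.1] w 17.6 jig [0.3 2.1]
 shift cm [-0.02  0.03  0.15] turn [-0.   -0.01  0.02]
```

```bash
python3 -m handwheel '-.03 -.01 .07 0 0 0 .9;0 0 .06 0 0 0 .9;0 0 0 0 0 0 .9;.133 .269 0 0 0 0 .9;.133 .269 0 0 0 0 .9;.133 .269 0 0 0 0 .9;.133 .269 0 0 0 0 .9;.133 .269 0 0 0 0 .9;.133 .269 0 0 0 0 .9;.133 .269 0 0 0 0 .9;.133 .269 0 0 0 0 .9;.133 .269 0 0 0 0 .9;.133 .269 0 0 0 0 .9'
python3 - <<'E'
from h import *
go(*fromjig([0,-28]),140.4,-18.06)
f=shot('scene','g'); cv2.imwrite('pics/g.png',f['image'][200:280,310:430].repeat(6,0).repeat(6,1))
E
```

```text
time_s: 23.0
eef_pos: [558.6, 132.3, 140.4]
orientation: [180.0, 0.0, -18.0]
force: [-0.1, 0.6, -1.4]
grip_width: 18.0
grip_force: 30.0
t 23.0 pos [558.6 132.3 140.4] rpy [180.     0.   -18.04] F [-0.1  0.6 -1.4] w 18.0 jig [  0.  -27.9]
 shift cm [0.   0.01 0.  ] turn [0.   0.   0.02]
```

View pics/g.png

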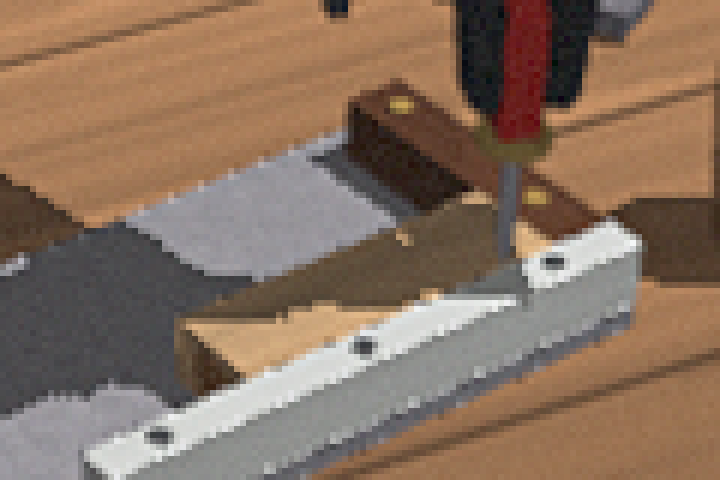

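The point is at crop (506,262), right on the seam line. Carrying on.

```bash
python3 -m handwheel '.133 .269 0 0 0 0 .9;.133 .269 0 0 0 0 .9;.133 .269 0 0 0 0 .9;.133 .269 0 0 0 0 .9;.133 .269 0 0 0 0 .9;.133 .269 0 0 0 0 .9;.133 .269 0 0 0 0 .9;.133 .269 0 0 0 0 .9;.133 .269 0 0 0 0 .9;.133 .269 0 0 0 0 .9;.133 .269 0 0 0 0 .9;.133 .269 0 0 0 0 .9;.133 .269 0 0 0 0 .9;.133 .269 0 0 0 0 .9;.133 .269 0 0 0 0 .9;.133 .269 0 0 0 0 .9;.133 .269 0 0 0 0 .9;.133 .269 0 0 0 0 .9;.133 .269 0 0 0 0 .9;.133 .269 0 0 0 0 .9'
python3 - <<'E'
from h import *
go(*fromjig([0,-160]),140.4,-18.06)
E
```

```text
time_s: 25.05
eef_pos: [567.2, 72.9, 140.4]
orientation: [180.0, 0.0, -18.0]
force: [0.0, -0.5, -0.6]
grip_width: 17.8
grip_force: 30.0
t 25.05 pos [567.2  72.9 140.4] rpy [180.     0.   -18.04] F [ 0.  -0.5 -0.6] w 17.8 jig [ -0.  -87.9]
 shift cm [3.2  6.46 0.  ] turn [0.   0.   0.02]
```

```bash
python3 -m handwheel '.133 .269 0 0 0 0 .9;.133 .269 0 0 0 0 .9;.133 .269 0 0 0 0 .9;.133 .269 0 0 0 0 .9;.133 .269 0 0 0 0 .9;.133 .269 0 0 0 0 .9;.133 .269 0 0 0 0 .9;.133 .269 0 0 0 0 .9;.133 .269 0 0 0 0 .9;.133 .269 0 0 0 0 .9;.133 .269 0 0 0 0 .9;.133 .269 0 0 0 0 .9;.133 .269 0 0 0 0 .9;.133 .269 0 0 0 0 .9;.133 .269 0 0 0 0 .9;.133 .269 0 0 0 0 .9;.133 .269 0 0 0 0 .9;.133 .269 0 0 0 0 .9;.133 .269 0 0 0 0 .9;.133 .269 0 0 0 0 .9' 
python3 -m handwheel '.133 .269 0 0 0 0 .9;.133 .269 0 0 0 0 .9;.133 .269 0 0 0 0 .9;.133 .269 0 0 0 0 .9;0 0 0 0 0 0 .9;0 0 -1 0 0 0 .9;0 0 -2 0 0 0 .9;0 0 -2.5 0 0 0 .9;0 0 -1.3 0 0 0 .9;0 0 0 0 0 0 .9'
python3 - <<'E'
from h import *
go(482.3,-270.1,207.7,-18.04)
E
```

```text
time_s: 27.05
eef_pos: [575.9, 13.5, 140.4]
orientation: [-180.0, -0.0, -18.0]
force: [0.2, -0.3, -1.0]
grip_width: 17.6
grip_force: 30.0
time_s: 28.05
eef_pos: [578.2, 1.8, 210.5]
orientation: [-180.0, -0.2, -18.0]
force: [-0.7, 0.1, -1.1]
grip_width: 17.9
grip_force: 30.0
t 28.05 pos [578.2   1.8 210.5] rpy [-179.97   -0.22  -18.03] F [-0.7  0.1 -1.1] w 17.9 jig [   0.6 -159.8]
 shift cm [-0.71 28.83  0.26] turn [-0.03 -0.22  0.01]
```

```bash
python3 -m handwheel '-.03 1.44 0 0 0 0 .9;-.07 2.88 0 0 0 0 .9;-.07 2.88 0 0 0 0 .9;-.07 2.88 0 0 0 0 .9;-.07 2.88 0 0 0 0 .9;-.07 2.88 0 0 0 0 .9;-.07 2.88 0 0 0 0 .9;-.07 2.88 0 0 0 0 .9;-.08 2.88 0 0 0 0 .9;-.08 2.88 0 0 0 0 .9;-.04 1.44 0 0 0 0 .9;0 0 1.2 0 0 0 .9;0 0 0 0 0 0 .9;0 0 0 0 0 0 .9'
python3 - <<'E'
from h import *
go(482.3,-270.1,107.7,-18.04)
E
```

```text
time_s: 29.45
eef_pos: [481.7, -268.6, 195.7]
orientation: [-180.0, 0.1, -18.0]
force: [0.9, 0.0, -0.7]
grip_width: 17.5
grip_force: 30.0
t 29.45 pos [ 481.7 -268.6  195.7] rpy [-1.7995e+02  8.0000e-02 -1.7970e+01] F [ 0.9  0.  -0.7] w 17.5 jig [-134.  -413.4]
 shift cm [0.12 0.13 8.8 ] turn [-0.05  0.08  0.07]
```

```bash
python3 -m handwheel '.1 .12 0 0 0 0 .9;0 0 .8 0 0 0 .9;0 0 .8 0 0 0 .9;0 0 .8 0 0 0 .9;0 0 .8 0 0 0 .9;0 0 .8 0 0 0 .9;0 0 0 0 0 0 .9'
python3 -m handwheel '0 0 .8 0 0 0 .9;0 0 .8 0 0 0 .9;0 0 .8 0 0 0 .9;0 0 .8 0 0 0 .9;0 0 .8 0 0 0 .9;0 0 .5 0 0 0 .9;0 0 0 0 0 0 .9'
python3 - <<'E'
from h import *
go(482.3,-270.1,107.7,-18.04)
E
```

```text
time_s: 30.15
eef_pos: [481.7, -270.9, 155.1]
orientation: [-180.0, 0.1, -18.0]
force: [-0.3, 0.7, 0.0]
grip_width: 17.7
grip_force: 30.0
time_s: 30.85
eef_pos: [481.9, -271.0, 110.6]
orientation: [-180.0, 0.1, -18.0]
force: [-0.0, 0.3, -1.1]
grip_width: 17.8
grip_force: 30.0
t 30.85 pos [ 481.9 -271.   110.6] rpy [-1.7997e+02  7.0000e-02 -1.8040e+01] F [-0.   0.3 -1.1] w 17.8 jig [-134.1 -415.9]
 shift cm [ 0.01 -0.1   0.29] turn [-0.03  0.07  0.  ]
```

```bash
python3 -m handwheel '0 -.05 .1 0 0 0 .9;0 0 .1 0 0 0 .9;0 0 .06 0 0 0 .9;0 0 0 0 0 0 .9;0 0 0 0 0 0 .9'
python3 -m handwheel '0 0 0 0 0 0 .7;0 0 0 0 0 0 .5;0 0 0 0 0 0 .3;0 0 0 0 0 0 .2;0 0 0 0 0 0 0;0 0 0 0 0 0 0;0 0 0 0 0 0 0;0 0 -1.5 0 0 0 0;0 0 -3 0 0 0 0;0 0 -3 0 0 0 0;0 0 -3 0 0 0 0;-4 2 -1 0 0 0 0;-4 2 0 0 0 0 0;-2 1 0 0 0 0 0;0 0 0 0 0 0 0'
python3 - <<'E'
from h import *
f=shot('scene','k'); t=shot('top','kt'); blank(t)
cv2.imwrite('pics/k.png',np.hstack([f['image'][170:310,190:430].repeat(2,0).repeat(2,1), t['image'][170:310,200:360].repeat(2,0).repeat(2,1)]))
h=cv2.cvtColor(f["image"],cv2.COLOR_BGR2HSV).astype(int)
r=((h[...,0]<6)|(h[...,0]>174))&(h[...,1]>180)&(h[...,2]>60); r[:,:190]=0; r[:,460:]=0
v,u=np.nonzero(r); print(len(u),u.min(),u.max(),v.min(),v.max())
go(482,-270,200,-18)
E
```

```text
time_s: 31.35
eef_pos: [482.3, -270.8, 108.9]
orientation: [180.0, -0.0, -18.0]
force: [0.7, -1.1, -0.5]
grip_width: 17.5
grip_force: 30.0
time_s: 32.85
eef_pos: [369.9, -287.7, 224.2]
orientation: [180.0, -0.0, -18.2]
force: [0.3, 0.2, 0.2]
grip_width: 88.1
grip_force: 0.0
blank (array([541.8,  78.8]), array([160.5,  49.5]), -81.74, 1702, array([541.8,  78.5])) corner axes [-24.3 -78.4]
181 219 229 237 262
t 32.95 pos [ 371.9 -287.5  224.1] rpy [ 1.7998e+02 -4.0000e-02 -1.8080e+01] F [ 0.6  0.2 -0.5] w 87.6 jig [-245.3 -416.3]
 shift cm [ 9.92 -5.08  2.42] turn [ 0.02 -0.04 -0.08]
```

View pics/k.png

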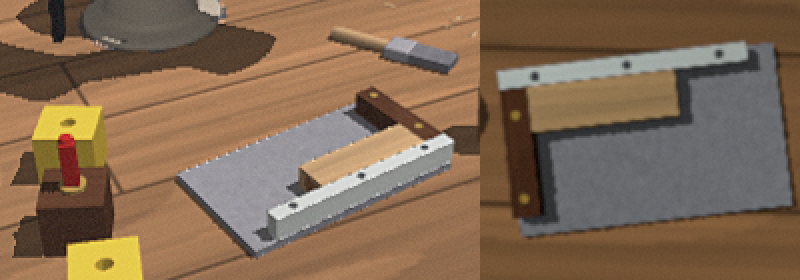

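The awl stands upright on its collar in the dark holder (crop (68,160)), at the same pixels as at the start. The blank is flush in the corner at yaw -81.7, matching the fence.

```bash
python3 -c "
from rig import hand_in
print(hand_in())"
```

```text
the job is handed in; nothing more can be done
None
```

The job is handed in at about 33 s: the blank measured flush against both fences, the seam was traced end to end at 3 cm/s, though with two brief halts (23 s and 25 s) and the point hovering about 1 mm above the wood, and the awl is back upright in its holder.

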